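Push the bearing sleeve up its loading ramp

ROBOT

A 6-joint arm with a two-finger parallel gripper is mounted at the origin on the work surface. World frame = base frame: x ahead of the robot, y to its left, z up, the work surface at z = 0. Lengths are in m, angles in rad, forces in N, time in s.
With the tool pointing down it reaches from about 0.275 to 0.875 m from the base axis. Payload 12.5 kg.
Tool frame: the origin (TCP) lies on the centre line of the jaws, within the pads' length; the fingertips stand r.finger_overhang ahead of it and the grasp point (between the pads) lies 3 mm ahead of it (r.finger_overhang is the distance from the TCP to the fingertips, in m); z points along the fingers, y is the direction in which the jaws open and shut (so a half turn about z gives the same grasp; the last joint's range is limited). The gripper opens to 85 mm and grips with 20 to 120 N. Pads are 22 mm wide; open, the fingers measure 114 mm over their backs; the gripper's body (76 mm by 85 mm) begins 54 mm behind the grasp point. The pads swing forward as they close: fully open they stand 13 mm farther back than shut.
Start: joints at [1.227, 0.351, 1.652, -0, 1.139, -0.085], TCP at [0.141, 0.532, 0.253] pointing down, gripper open.
Joint ranges: [-2.75, 2.75], [-0.79, 2.1], [0.01, 2.65], [-1.57, 4.71], [0.07, 3.14], [-2.87, 2.87]. Speed limits (rad/s): [2.22, 2.22, 2.79, 3.14, 3.14, 3.14].

INTERFACE

Orientations are given as a unit quaternion [x, y, z, w].
In Python, from cell import r, optics gives the robot as it stands. The module is installed in compiled form; this text tells all that it offers. Calls block until the motion is done:
- r.move_to(position, orientation): joint-space move of the TCP to a pose.
- r.move_linear(position, rot=None, vel=0.15): straight line of the TCP; rot=None keeps the orientation; vel is the mean speed in m/s.
- r.set_joints(angles): joint-space move.
- r.set_gripper(opening, squeeze=None): opening from 0.0 (shut) to 1.0 (fully open); squeeze is the grip in N (None keeps the last); returns when the fingers have stopped.
- r.sleep(seconds).
- r.inverse_kinematics(position, orientation): joint angles nearest the present ones, or None.
- optics.get_image(name): name is "scene" or "top" or "wrist"; returns a dict with "pixels" (480x640x3 uint8, red, green, blue), "depth" (480x640 float32, m along the optical axis (not along the pixel's ray), 0 where there is no reading), "fx", "fy", "cx", "cy" (pixels), "camera_from_world" (4x4, takes a point from world to camera coordinates); the wrist camera has in their place "mount" (4x4, takes a point from camera to tool coordinates, whose origin is the TCP and whose axes are the flange's). Camera axes: x right, y down, z forward; pixel columns grow to the right and rows downward; lengths in m; the calibration is good to about 2 mm. A picture is of the moment at which its call begins: read the wrist's pose just before it.
A pose or a line that the arm cannot do raises r.PlanningError and nothing moves.
- r.hand_in(): hands the job in, once; it reports no verdict.
Readings, each from a call of its own:
- r.current_t(): time.
- r.current_q(): joint angles.
- r.current_qvel(): joint speeds.
- r.current_effort(): joint torques, N m.
- r.current_tool_pos(): TCP position.
- r.current_ee_rot(): TCP orientation.
- r.current_contact_force(): force on the tool from outside, world axes, zero at the start.
- r.current_torque(): the same for the moment, N m.
- r.current_opening(): opening from 0.0 (shut) to 1.0 (fully open).
Only numpy, scipy, OpenCV 4.12 (cv2) and the standard library are available. Lean on these libraries where they do the work, as an engineer would, in place of code of your own. Each camera call takes 0.05 s, during which the arm holds its last target.

TASK

Load the skate sharpener's bearing sleeve: with the fingertips, slowly push the steel sleeve that lies at the foot of the ramp all the way up, over the crest and into the nest against the stop plate, and never let it get away from you and roll back down. It is only pushed: do not pick it up or lift it off the ramp, and leave the things standing around the ramp where they are. Finish with the hand clear of everything.

Things in the scene. Friction and masses are not known exactly. Their poses are not given: they have to be found in the camera images.
- sleeve: The plain steel bearing sleeve to push: a cylinder, 50 mm diameter, 70 mm long, 0.4 to 0.75 kg, lying across the foot of the ramp against the foot lip. Origin at its centre; its y is the cylinder's axis, x and z turn as it rolls. It rolls freely: let go on the slope it runs back down; once past the crest it drops into the nest and stays.
- ramp: Fixed loading ramp, base plate 285 x 130 mm. Origin on the table under its middle; x is level and points uphill to the stop plate, y across, z up. Along x: foot lip at -125 mm; crest (top of the slope, 36 mm above the table) at +74; nest, a flat pocket 40 mm long, floor 4 mm below the crest; face of the stop plate (90 mm wide, top 76 mm above the table) at +114.
- deck: The ramp's sloping steel deck, 200 mm long, rising at 0.12 rad. Origin on its surface at the lower end, mid-width, at the upper face of the foot lip; x up along the slope, y across, z square to the surface. Foot lip and side rails (78 mm apart inside, 90 outside) stand 8 mm above it; rails beside the nest, 13 mm above its floor. The sleeve starts at x = 18 mm, z = 25 mm here.
- nest (a point): Where the sleeve's centre lies when it is home in the nest against the stop plate: 25 mm above the nest floor, 57 mm above the table. Axes as ramp.
- spare: Bystander: a second sleeve of the same size, standing on its end beside the ramp. Origin at the centre of its underside, height 70 mm.
- bottle: Bystander: water bottle, 60 mm diameter, 170 mm tall. Origin at the centre of its underside.
- jar: Bystander: small white paste jar, 52 mm diameter, 50 mm tall. Origin at the centre of its underside.
- stone: Bystander: grey honing stone, 100 x 35 x 22 mm, lying flat. Origin at the centre of its underside, x along its length.
Not all that is in view belongs to the job. Leave any pink or red look-alike of the sleeve alone.

How it is judged:
At the end, for the whole second after the job is handed in: The sleeve lies still (under 20 mm/s) in the nest: within 6 mm of its home point in plan and no more than 4 mm short of it along the ramp, resting on the nest floor (no more than 2.5 mm high), its axis across the ramp within 0.12 rad (horizontal distance between sleeve and nest below 0.006 m and z of sleeve in the frame of nest below 0.0025 m and x of sleeve in the frame of nest above -0.004 m and angle between the y axis of sleeve and the y axis of ramp, either way round below 0.12 rad and linear speed of sleeve below 0.02 m/s); the robot touches nothing.
It fails at once if the sleeve is lifted more than 10 mm off the ramp (z of sleeve in the frame of deck above 0.035 m).
It fails at once if the sleeve rolls on the slope on its own, untouched, faster than 180 mm/s (rolling back or flung up) (linear speed of sleeve above 0.18 m/s and contact force between the fingers and sleeve below 0.02 N and x of sleeve in the frame of deck between 0.035 and 0.19 m).
It fails at once if the sleeve leaves the ramp (height (world z) of sleeve below 0.03 m).
It fails at once if a bystander is moved more than 20 mm or tipped over (distance of any of spare, bottle, jar, stone from where it was at the start of the episode above 0.02 m or angle between any of spare, bottle, jar, stone's own z axis and vertical above 0.4 rad).
It also fails if it takes over 48 s, if anything falls off the work surface, if the arm or the gripper's body presses on something with over 40 N, if the wrist force passes 120 N, or if a joint passes its speed limit or range.

## Working session

There is one attempt and no reset: what is moved stays moved. The work goes in short steps, each a Python script; the robot and the scene stay as the last script left them, time stands still between calls to the robot, and variables do not carry over. Pictures are saved under pics/ and viewed, and the job is handed in when it is done.

```bash
mkdir -p pics
cat > h.py <<'E'
import numpy as np, cv2
from cell import r, optics
def snap(n,f):
    im=optics.get_image(n); cv2.imwrite(f'pics/{f}.png',im['pixels'][:,:,::-1]); np.savez(f'pics/{f}.npz',**im); return im
def pt(im,u,v,T=None):
    d=float(im['depth'][v,u]); p=np.array([(u-im['cx'])*d/im['fx'],(v-im['cy'])*d/im['fy'],d,1])
    M=np.linalg.inv(im['camera_from_world']) if T is None else T
    return (M@p)[:3]
E
python3 - <<'E'
from h import *
for n in ['scene','top']:
    im=snap(n,n+'0'); print(n,im['fx'],np.linalg.inv(im['camera_from_world'])[:3].round(3).tolist())
print(r.current_t(),r.finger_overhang,r.current_ee_rot())
E
```

```text
scene 501.35442575990487 [[0.11, 0.749, -0.653, 1.161], [0.994, -0.089, 0.066, -0.119], [-0.008, -0.656, -0.754, 0.755]]
top 482.47510368935014 [[-0.027, -0.983, 0.183, 0.378], [-1.0, 0.028, 0.005, -0.063], [-0.01, -0.183, -0.983, 1.004]]
0.1 0.022 [ 1.29058863e-01  9.91636797e-01 -5.09581670e-04 -1.16239675e-04]
```

View pics/top0.png

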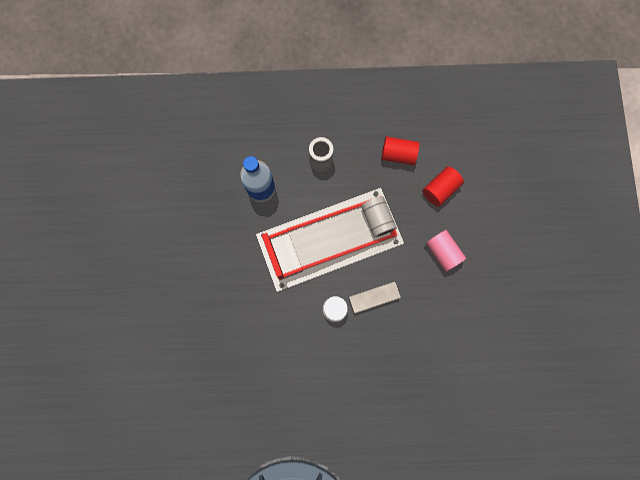

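View pics/scene0.png

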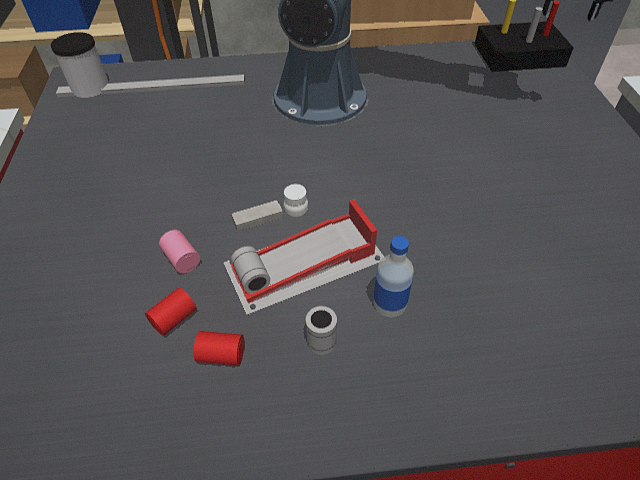

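Candidates for the sleeve in the top view:
- Grey lying cylinder at (379,217)
- Red at (401,151) and (443,186)
- Pink at (446,251)
- Grey standing spare at (321,155)

I choose (379,217): it is steel and lies at the foot of the ramp. I'll check it in a close crop.

Run:
```python
import cv2
i=cv2.imread('pics/top0.png')[175:305,240:420]; cv2.imwrite('pics/c.png',cv2.resize(i,None,fx=4.4,fy=4.4,interpolation=cv2.INTER_CUBIC))
```

```text
(no output)
```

View pics/c.png

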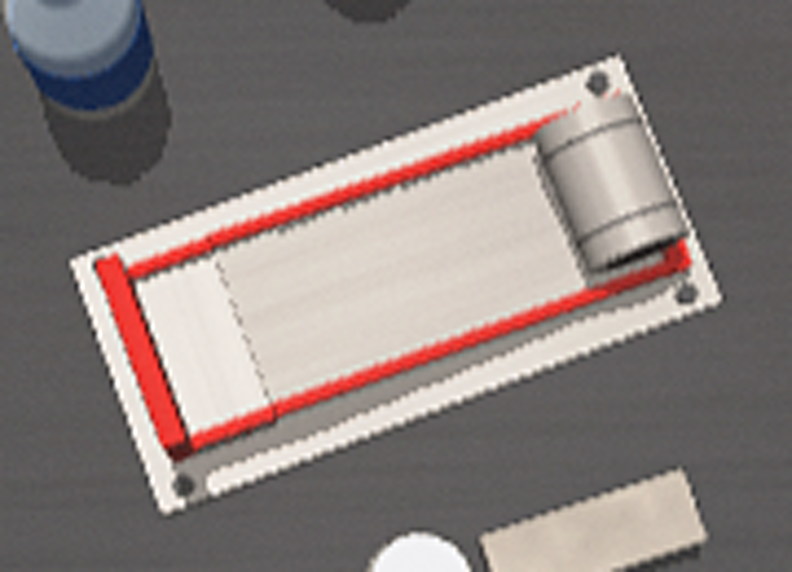

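The crop confirms a grey ringed steel sleeve lying against the foot lip, with the stop plate at left. Plate corners in the crop are (620,57), (720,300), (168,512) and (72,260).

Run:
```python
from h import *
im=np.load('pics/top0.npz')
M=np.linalg.inv(im['camera_from_world'])
def ray(u,v,z):
    d=M[:3,:3]@np.array([(u-im['cx'])/im['fx'],(v-im['cy'])/im['fy'],1]); o=M[:3,3]; return o+d*(z-o[2])/d[2]
C=[(620,57),(720,300),(168,512),(72,260)]
full=[(240+a/4.4-.4,175+b/4.4-.4) for a,b in C]
for (u,v) in full:
    uu=int(u+ (330-u)*.06); vv=int(v+(240-v)*.06); print('plate z',pt(im,uu,vv).round(4))
P=np.array([ray(u,v,.006) for u,v in full]); print(P.round(4))
c=P.mean(0); 
up=(P[3]+P[2]-P[0]-P[1])/2; ac=(P[0]+P[3]-P[1]-P[2])/2
print('c',c,'L',np.linalg.norm(up),np.linalg.norm(ac),'yaw',np.arctan2(up[1],up[0]),np.arctan2(ac[1],ac[0]))
print('sleeve top',pt(im,379,215),pt(im,376,208),pt(im,383,230))
for n,u,v in [('spare',321,148),('bottle',251,163),('jar',336,308),('stone',375,297)]: print(n,pt(im,u,v).round(3))
```

```text
plate z [ 0.6603 -0.1967  0.001 ]
plate z [ 0.545  -0.2343  0.0055]
plate z [0.4578 0.0145 0.0043]
plate z [0.5699 0.0548 0.0079]
[[ 0.6641 -0.2038  0.006 ]
 [ 0.5429 -0.245   0.006 ]
 [ 0.4497  0.0191  0.006 ]
 [ 0.5711  0.0635  0.006 ]]
c [ 0.55694639 -0.0915631   0.006     ] L 0.2815215535174931 0.12864578813583338 yaw 1.907831836854846 0.33956504713938684
sleeve top [ 0.59079196 -0.18959869  0.06414198] [ 0.60521441 -0.18430163  0.06450155] [ 0.56010641 -0.19594638  0.06414696]
spare [ 0.732 -0.078  0.071]
bottle [0.669 0.051 0.171]
jar [ 0.41  -0.098  0.051]
stone [ 0.431 -0.178  0.023]
```

```bash
cat >> h.py <<'E'
from scipy.spatial.transform import Rotation as R
C0=np.array([.5569,-.0916]); YAW=1.9080
U=np.array([np.cos(YAW),np.sin(YAW)]); V=np.array([-U[1],U[0]])
def rp(x,z,y=0): return [*(C0+x*U+y*V),z]
def to_r(p): d=np.asarray(p)[:2]-C0; return np.array([d@U,d@V,p[2]])
def rot(s=1):
    y=s*np.array([*V,0]); z=np.array([0,0,-1.]); return R.from_matrix(np.c_[np.cross(y,z),y,z]).as_quat()
E
python3 - <<'E'
from h import *
for s in (1,-1): print(s,r.inverse_kinematics(rp(-.154,.15),rot(s)),r.inverse_kinematics(rp(.053,.07),rot(s)))
im=np.load('pics/top0.npz')
for n,u,v in [('pink',446,251),('red',443,186),('spare',321,148),('bottle',251,163),('jar',336,308),('stone',375,297),('stop',285,262),('sl',379,215)]: print(n,to_r(pt(im,u,v)).round(3))
print(r.current_q())
E
```

```text
1 [-4.43000412e-01  6.44537326e-01  1.45317718e+00 -4.44089210e-16
  1.04387814e+00  2.36138857e+00] [-1.63010880e-01  5.93494039e-01  1.80442124e+00 -4.44089210e-16
  7.43677371e-01  2.64137810e+00]
-1 [-4.43000412e-01  6.44537326e-01  1.45317718e+00 -4.44089210e-16
  1.04387814e+00 -7.80204085e-01] [-1.63010880e-01  5.93494039e-01  1.80442124e+00 -4.44089210e-16
  7.43677371e-01 -5.00214553e-01]
pink [-0.204  0.114  0.049]
red [-0.251 -0.011  0.05 ]
spare [-0.045 -0.17   0.071]
bottle [ 0.097 -0.153  0.171]
jar [0.043 0.141 0.051]
stone [-0.04   0.148  0.023]
stop [0.105 0.017 0.031]
sl [-0.104  0.     0.064]
[ 1.22737416e+00  3.51184181e-01  1.65234240e+00  1.18180015e-05
  1.13911136e+00 -8.45873895e-02]
```

Run:
```python
from h import *
r.move_to(rp(-.160,.26),rot(-1)); r.set_gripper(.4)
p=r.current_tool_pos();q=r.current_ee_rot();print(p,q,r.current_opening(),r.current_t())
im=snap('wrist','w1');print(im['mount'].round(3).tolist(),im['fx'])
print(r.current_contact_force())
```

```text
[ 0.60983161 -0.24261801  0.26001917] [5.78445809e-01 8.15720814e-01 2.98686070e-06 1.75201459e-05] 0.399908666104932 3.8167
[[-0.002, -0.959, -0.283, 0.072], [1.0, -0.002, -0.0, -0.001], [-0.0, -0.283, 0.959, -0.121], [0.0, 0.0, 0.0, 1.0]] 362.33044567720066
[0.27585519 1.00554769 0.32491791]
```

View pics/w1.png

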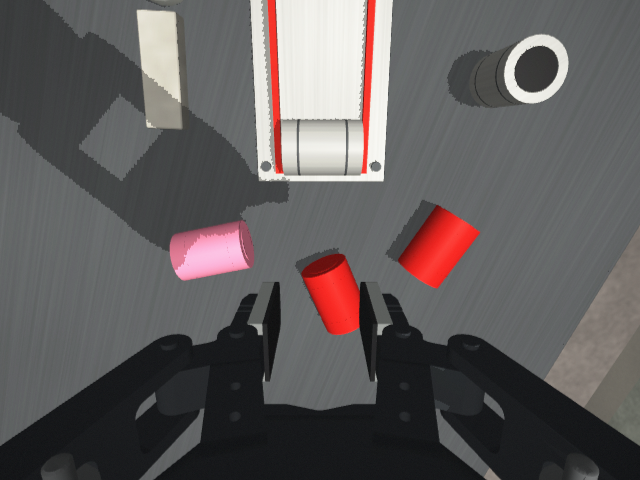

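The wrist view is square to the ramp, with the sleeve at (320,147), plate foot corners at (258,181) and (384,181), and the fingertips at about (272,284) and (367,284). I'll compute tip positions and cross-check the ramp and sleeve.

Run:
```python
from h import *
im=dict(np.load('pics/w1.npz'))
p=r.current_tool_pos(); T=np.eye(4);T[:3,:3]=R.from_quat(r.current_ee_rot()).as_matrix();T[:3,3]=p
W=T@im['mount']
for u,v in [(276,286),(364,286),(271,284),(260,284),(256,296),(369,284),(379,286)]: print('tip tool',u,v,pt(im,u,v,im['mount']).round(4))
for n,u,v in [('sl',320,147),('slL',286,147),('slR',358,147),('rearedge',320,168),('cornL',261,179),('cornR',381,179),('L2',254,10),('R2',390,10),('deck',320,60),('deck2',320,100)]: print(n,to_r(pt(im,u,v,W)).round(4))
d=im['depth']; 
# sleeve circle fit along column
for c in (300,335):
    P=np.array([to_r(pt(im,c,v,W)) for v in range(122,172,3)]);
    P=P[P[:,2]>.045]; A=np.c_[2*P[:,0],2*P[:,2],np.ones(len(P))]; s=np.linalg.lstsq(A,P[:,0]**2+P[:,2]**2,rcond=None)[0]; print(s[:2], (s[2]+s[0]**2+s[1]**2)**.5)
```

```text
tip tool 276 286 [ 0.0108 -0.0183  0.0116]
tip tool 364 286 [0.0103 0.017  0.0127]
tip tool 271 284 [ 0.011  -0.0205  0.0132]
tip tool 260 284 [-0.0998 -0.0689  0.2592]
tip tool 256 296 [ 0.0069 -0.0263  0.0107]
tip tool 369 284 [0.0109 0.0191 0.0132]
tip tool 379 286 [-0.1031  0.0672  0.2603]
sl [-0.1045  0.0003  0.0644]
slL [-0.1044  0.0292  0.0652]
slR [-0.1045 -0.0319  0.0656]
rearedge [-0.1227  0.0003  0.0596]
cornL [-0.1394  0.0611  0.0069]
cornR [-0.1398 -0.0628  0.0058]
L2 [0.0144 0.0604 0.0059]
R2 [ 0.0146 -0.0641  0.0048]
deck [-0.0302  0.0002  0.0235]
deck2 [-0.0638  0.0002  0.0196]
[-0.10642153  0.04077709] 0.02410025089111452
[-0.10701339  0.04009518] 0.02491223247697729
```

Run:
```python
from h import *
r.move_linear(rp(-.160,.09),vel=.15)
r.move_linear(rp(-.157,.047),vel=.06)
print(r.current_t(),r.current_contact_force())
snap('scene','s1')
r.move_linear(rp(-.130,.0487),vel=.015)
print(r.current_t(),r.current_contact_force(),to_r(r.current_tool_pos()))
snap('scene','s2'); snap('wrist','w2')
a=cv2.imread('pics/s1.png')[180:330,150:350];b=cv2.imread('pics/s2.png')[180:330,150:350]
cv2.imwrite('pics/s12.png',cv2.resize(np.vstack([a,b]),None,fx=2,fy=2,interpolation=cv2.INTER_CUBIC)[:600])
```

```text
6.0167 [ 0.13098083 -0.10868008  0.04754848]
8.0167 [ 3.68379811 -3.3736171   3.59230923] [-1.30129278e-01 -7.85067810e-05  4.87630223e-02]
```

View pics/s12.png

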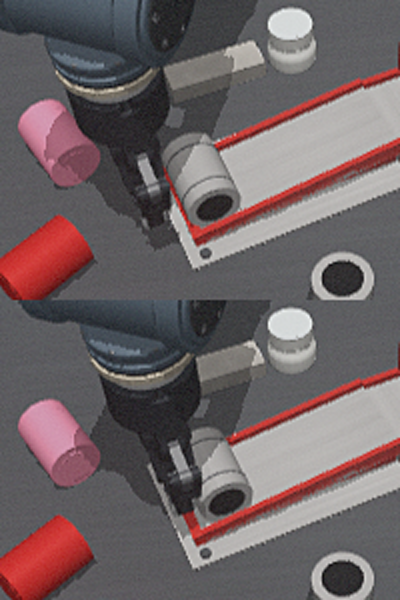

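View pics/w2.png

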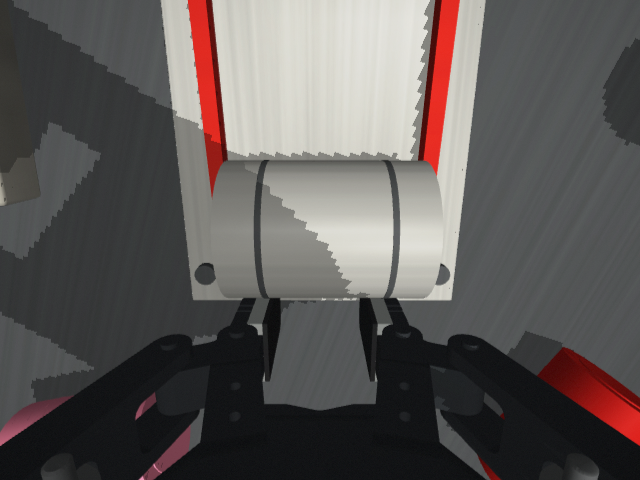

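The sleeve has left the lip and sits squarely against both fingers: wrist view, edge at v≈298, fingers at u≈255 and 380. I'll continue up the slope.

Run:
```python
from h import *
zz=lambda x:.047+.1206*(x+.146)
for i,x in enumerate((-.06,0.0)):
    r.move_linear(rp(x,zz(x)),vel=.03)
    f=r.current_contact_force(); print(r.current_t(),f[:2]@U,f[:2]@V,f[2],to_r(r.current_tool_pos()))
snap('wrist','w3'); snap('scene','s3')
```

```text
10.6167 -4.591183646577751 0.013915836929128383 3.7476418805527385 [-6.00438651e-02 -1.86383031e-05  5.73808759e-02]
12.7833 -4.026307552931612 -0.38047909635743943 3.161044507760391 [-7.38582176e-05 -1.93930258e-06  6.45940794e-02]
```

View pics/w3.png

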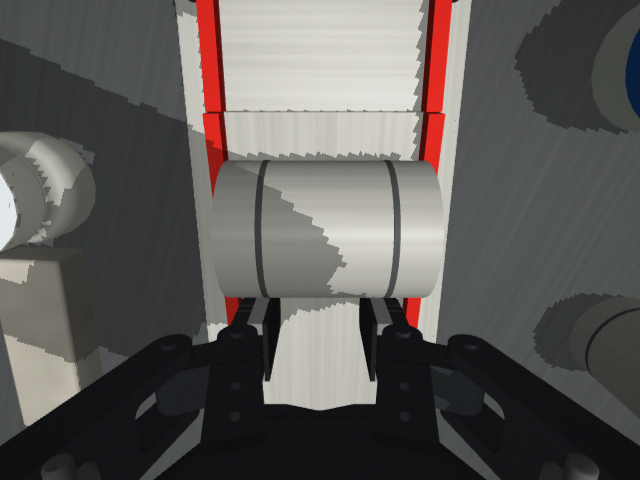

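The sleeve is square and in contact, and the crest line shows ahead at v≈112. I'll go slowly over the crest.

Run:
```python
from h import *
def rep():
    f=r.current_contact_force(); print(round(r.current_t(),2),(f[:2]@U).round(2),(f[:2]@V).round(2),f[2].round(2),to_r(r.current_tool_pos()).round(4))
r.move_linear(rp(.032,.0682),vel=.025); rep()
for x,z in [(.038,.0675),(.042,.067),(.046,.066),(.049,.066),(.051,.066),(.0525,.066)]:
    r.move_linear(rp(x,z),vel=.015); r.sleep(.1); rep()
    if np.linalg.norm(r.current_contact_force()[:2])>10: break
snap('wrist','w4'); snap('scene','s4')
cv2.imwrite('pics/s4c.png',cv2.resize(cv2.imread('pics/s4.png')[150:330,220:430],None,fx=3,fy=3))
```

```text
14.32 -2.85 -1.13 2.02 [0.032  0.     0.0681]
14.97 -0.12 0.4 0.18 [0.0382 0.0002 0.0673]
15.49 -0.43 0.35 -1.14 [0.0422 0.0002 0.0668]
16.02 0.72 0.07 -0.88 [ 0.046  -0.0001  0.066 ]
16.47 0.97 1.08 0.31 [ 0.049  -0.0001  0.066 ]
16.85 -0.92 0.35 -0.2 [ 0.051 -0.     0.066]
17.2 -0.07 0.31 0.32 [ 0.0525 -0.      0.066 ]
```

View pics/w4.png

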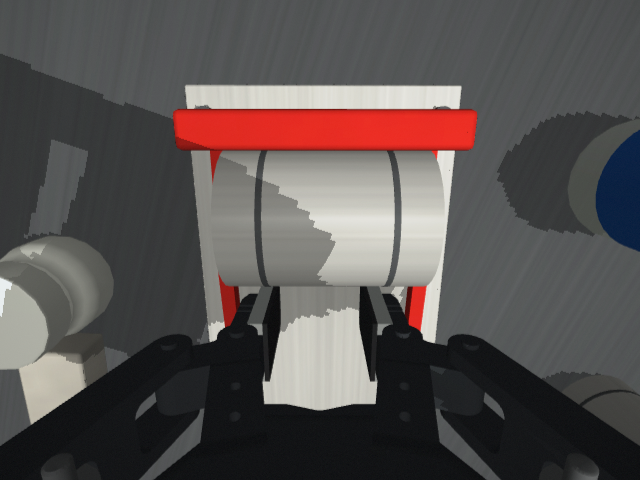

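View pics/s4c.png

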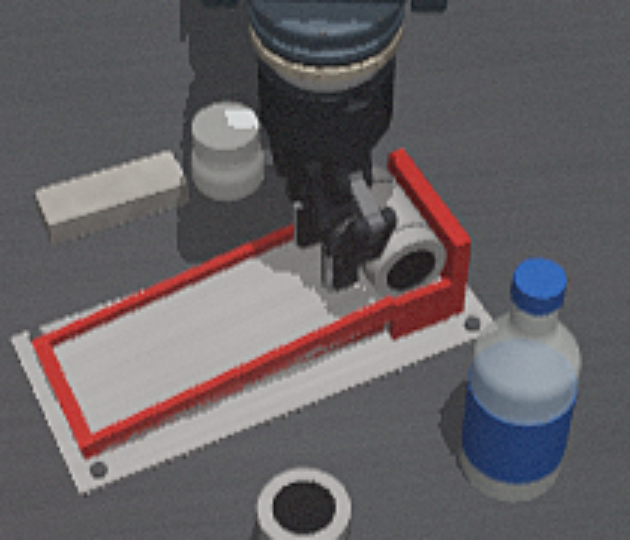

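The sleeve is in the nest, square to the stop plate, and force has dropped to about 0. I'll back off, lift and check.

Run:
```python
from h import *
r.move_linear(rp(.040,.070),vel=.04)
r.move_linear(rp(.0,.24),vel=.15)
r.sleep(.4)
p=r.current_tool_pos();T=np.eye(4);T[:3,:3]=R.from_quat(r.current_ee_rot()).as_matrix();T[:3,3]=p
im=snap('wrist','w5'); W=T@im['mount']; top=snap('top','top5')
d=im['depth'];vv,uu=np.mgrid[:480,:640]
P=np.stack([(uu-im['cx'])*d/im['fx'],(vv-im['cy'])*d/im['fy'],d,np.ones_like(d)],-1)@W.T
X=(P[...,:2]-C0)@U;Y=(P[...,:2]-C0)@V;Z=P[...,2]
m=(abs(Y)<.037)&(X>.066)&(X<.108)&(Z>.062)&(Z<.1)
x,y,z=X[m],Y[m],Z[m];print(m.sum())
f=np.linalg.lstsq(np.c_[2*x,2*z,np.ones(len(x))],x**2+z**2,rcond=None)[0];print('centre',f[:2],(f[2]+f[0]**2+f[1]**2)**.5,'ztop',np.percentile(z,95),'y',y.min(),y.max())
for s in (y<-.01,y>.01):
    f=np.linalg.lstsq(np.c_[2*x[s],2*z[s],np.ones(s.sum())],x[s]**2+z[s]**2,rcond=None)[0];print(f[:2])
m=(abs(Y)<.035)&(Z>.072)&(X>.1)&(X<.13); print('plate top x',X[m].min() if m.any() else None,X[m].max())
for n,u,v in [('spare',321,148),('bottle',251,163),('jar',336,308),('stone',375,297)]: print(n,pt(top,u,v).round(3))
print(r.current_t(),r.current_contact_force())
cv2.imwrite('pics/top5c.png',cv2.resize(top['pixels'][130:340,220:480,::-1],None,fx=2.5,fy=2.5))
```

```text
5471
centre [0.09187882 0.05856692] 0.024128282108617897 ztop 0.08308957315024812 y -0.036746794616880456 0.03329334609377274
[0.09183046 0.05854599]
[0.09199162 0.05851595]
plate top x 0.10000541888478048 0.12891896918902732
spare [ 0.559 -0.071  0.527]
bottle [0.67  0.051 0.171]
jar [ 0.39  -0.077  0.629]
stone [ 0.431 -0.178  0.023]
19.5917 [-0.08909992 -0.34460057 -0.1731186 ]
```

View pics/w5.png

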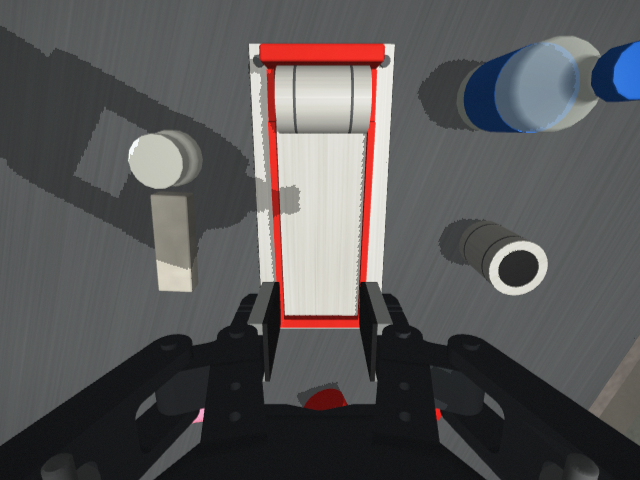

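View pics/top5c.png

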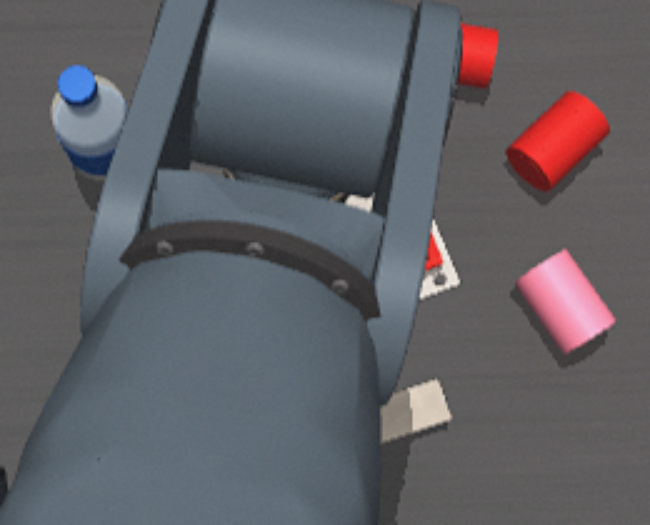

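Run:
```python
from h import *
r.hand_in(); print(r.current_t())
```

```text
the job is handed in; nothing more can be done
the job is handed in; nothing more can be done
```

I pushed the steel sleeve slowly up the ramp with two part-open fingertips. It went over the crest and dropped into the nest against the stop plate. I then backed off, lifted clear and handed the job in; the clock read 19.6 s at the last check just before that. No verdict is reported.

**Sleeve position:** the last wrist depth fit put the sleeve's centre at ramp x ≈ 92 mm (home is 89 mm) and about 2 mm off the centre line. Its top is at 83 mm against 82 mm at home. The axis is square to within about 0.01 rad. The fitted x would put the sleeve about 3 mm into the stop plate. I take that as calibration and fit error, since earlier fits also read about 3 mm too far uphill.

**Bystanders:** the bottle and the stone measured unchanged to within 1 mm. The arm hid the spare and the jar from the top camera, so I did not re-measure those two. The wrist view shows them standing beside the ramp, and the fingers stayed on the ramp throughout the push.

**Forces:** the push took under 6 N, dropping to about zero at the crest. The hand ended with its fingertips roughly 0.2 m above the work surface.

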